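Check-weigh a bearing block on the bench beam scale

TASK

Check-weigh the bored steel block, the one with the round boss standing on it: set it gently on the pan of the beam scale, boss up, and let go. Then slide the poise gently along the notched beam, never loading the scale with more than about 20 N, until the free beam comes to rest with its pointer inside the white index band, and leave everything still, untouched, with the other things on the bench where they were.

Things in the scene. Friction and masses are not known exactly. Their poses are not given: they have to be found in the camera images.
- scale: Beam scale, fixed to the bench: grey base 100 x 460 x 18 mm, two grey cheeks 36 mm wide and 126 mm high carrying the pivot, an upright dark index plate (40 mm wide, top at 142 mm, on the robot's side of the pointer) with a white band 16 mm high. Origin on the bench right under the pivot, which is 110 mm up. y runs along the beam to the pointer (left seen from the robot), the pan is on the -y side.
- beam (a joint): Tilt of the beam, rad: 0 = level, pointer at the band's middle; positive = pointer up, pan down (poise too near the pivot); negative = pointer down (poise too far out). Stops at +-0.09. The damped swing settles in about 1 s. Near balance, one notch (8 mm) outwards lowers the reading by about 0.045; further from balance the beam lies on a stop.
- pointer (a point): End of the beam's pointer, 290 mm from the pivot along the beam (a flat tongue 3 mm thick, in front of the white band seen from the far side of the bench). A push on the poise's fin also tips the beam: read the pointer with the poise untouched.
- pan_floor (a point): Middle of the pan floor's upper face, about 154 mm above the bench when level. The pan is a square steel tray, 110 x 110 mm, walls 4 mm thick, rim 6 mm above its floor, 120 mm from the pivot. A linkage keeps it level while it floats up and down with the beam (11 mm either way), so it does not matter where on the pan the load stands.
- pan: The pan itself (tray, stem). Origin on the pin in the beam, 44 mm below its floor. x and y as the scale's.
- poise: Sliding weight: dark steel block 40 mm (across the beam) x 32 mm (along it) x 48 mm high, 0.4 kg, the beam passing through it. Origin on the beam's centre line, 20 mm below the block's top. Slides along the beam only, 50 to 218 mm from the pivot, and clicks into notches 8 mm apart (50, 58, 66 ... mm). Passing a ridge takes about 6 N; let go, it falls into the nearer notch.
- poise_fin (a point): On the upright fin on top of the poise (10 mm thick along the beam, 26 mm wide across it, 35 mm high): the fin's middle, 40 mm above the poise's origin, 15 mm below the fin's top, 20 mm above the poise's block. The poise at 50 mm balances the empty pan; with the block on the pan it balances 78 to 145 mm further out, depending on the block's weight.
- block: The bored steel bearing block: base 50 x 36 x 22 mm with a round boss 22 mm in diameter and 30 mm high on the middle of its top (52 mm in all). Origin at the centre of its underside, z up along the boss, x along the 50 mm side. Bored out inside by an unknown amount: weighs between 0.26 and 0.48 kg.
- spacer: Bystander: plain flat steel block 55 x 40 x 20 mm without a boss, origin at the centre of its underside. It and the bearing block may change places. Leave alone.
- cap_white: Bystander: white screw cap, 32 mm across, 14 mm high.
- cap_orange: Bystander: orange screw cap, 30 mm across, 14 mm high.
- driver: Bystander: screwdriver 190 mm long, lying on the left.
- driver2: Bystander: wooden-handled screwdriver 170 mm long, lying on the left.
- file: Bystander: flat file with a green handle, 300 mm long, lying on the left.
- oiler: Bystander: black oil bottle, 52 mm across, 130 mm high, on the right.
Mind the look-alikes: they are no part of the job. What is shaped like the block but orange or red is not meant.

How it is judged:
On the way:
1. the block stands on the pan, boss up, let go (contact force between block and pan above 1 N and horizontal distance between block and pan_floor below 0.05 m and angle between block's own z axis and vertical below 0.06 rad and contact force between the fingers and block below 0.1 N), for 0.2 s.
At the end, for the whole second after the job is handed in: The block stands flat (within 0.06 rad) on the pan's floor, its centre within 50 mm of the pan's middle, let go; the beam rests within 0.03 rad of level (pointer end within about 8 mm of the band's middle, i.e. in the white band), beam, poise and block at rest (all of step 1 and value of joint beam between -0.03 and 0.03 rad and velocity of joint beam between -0.03 and 0.03 rad/s and linear speed of poise below 0.01 m/s and linear speed of block below 0.02 m/s); the robot touches nothing.
It fails at once if the robot loads the scale (beam, poise, pan or frame) with more than 25 N (contact force between any of the fingers, the arm and scale above 25 N).
It fails at once if the block is dropped or pressed onto the pan (more than 40 N) (contact force between block and pan above 40 N).
It fails at once if a bystander is disturbed (moved more than 30 mm) (distance of any of spacer, cap_white, cap_orange, driver, driver2, file, oiler from where it was at the start of the episode above 0.03 m).
It also fails if it takes over 67 s, if anything falls off the work surface, if the arm or the gripper's body presses on something with over 40 N, if the wrist force passes 120 N, or if a joint passes its speed limit or range.

ROBOT

A 7-joint arm with a two-finger parallel gripper is mounted at the origin on the work surface. World frame = base frame: x ahead of the robot, y to its left, z up, the work surface at z = 0. Lengths are in m, angles in rad, forces in N, time in s.
With the tool pointing down it reaches from about 0.425 to 0.925 m from the base axis. Payload 6.8 kg.
Tool frame: the origin (TCP) lies at the very end of the fingers, on their centre line; the grasp point (between the pads) lies 19 mm behind it (r.tcp_to_grasp is the distance from the TCP to the grasp point, in m); z points along the fingers, y is the line along which they close (so a half turn about z gives the same grasp; the last joint's range is limited). The gripper opens to 85 mm and grips with 20 to 120 N. Pads are 22 mm wide; open, the fingers measure 114 mm over their backs; the gripper's body (76 mm by 85 mm) begins 54 mm behind the grasp point. The pads swing forward as they close: fully open they stand 13 mm farther back than shut.
Start: joints at [1.179, 0.477, 0.022, 1.555, -0.011, 1.109, -0.083], TCP at [0.189, -0.648, 0.231] pointing down, gripper open.
Joint ranges: [-2.96, 2.96], [-0.34, 2.1], [-1.41, 1.46], [0.24, 2.44], [-1.37, 4.51], [0.17, 1.92], [-2.96, 2.96]. Speed limits (rad/s): [2.39, 2.39, 3.14, 3.14, 3.14, 3.14, 3.14].

INTERFACE

Orientations are given as a rotation vector (axis times angle).
In Python, from bench import r gives the robot as it stands.
- The arm moves only by the tool step_arm, never from a script. Its argument "moves" is a list of rows, each a list of 7 numbers: the shift along the tool's x, y, z in mm, then the turn, a rotation vector about the tool's x, y, z in rad, then the finger opening in mm, from 0 to 85.4. A call has 1 to 8 rows; each row is the pose to reach, as a shift and turn from the pose commanded when the call began, along the tool's axes at that moment; what a row does not reach only later rows make up. A row lasts 1/10 s, in which the tool goes at most 50 mm and 8.59 degrees, less where a joint would pass 70% of its speed; a pose out of reach is approached as far as the arm can. A call with a gripper value outside its range is refused whole. The fingers move at their own pace and stop on an object; "grip_force" is the grip in N (left out, the last holds). Time passes only in rows, so rows that repeat a pose let the fingers close. It gives the time, the measured TCP pose, the force, the opening and the grip force at its end, in the units of the state.
- r.get_obs(): the state, without advancing time (a new reading comes with each control period).
- r.grab_frame(name): name is "scene" or "top"; returns a dict with "image" (420x560x3 uint8, red, green, blue), "depth" (420x560 float32, m along the optical axis (not along the pixel's ray), 0 where there is no reading), "mtx" (3x3 intrinsics, pixels), "rvec" (rotation vector, rad) and "tvec" (3), from world to camera coordinates, as OpenCV has them. Camera axes: x right, y down, z forward; pixel columns grow to the right and rows downward; lengths in m; the calibration is good to about 2 mm. A picture is of the moment at which its call begins.
- r.hand_in(): hands the job in; it is judged then, once.
The state is a dict: "clock": time; "joints": joint angles; "qvel": joint speeds; "tau": joint torques, N m; "tcp_pos": TCP position; "orientation": TCP orientation; "contact_force": force on the tool from outside, world axes, zero at the start; "moment": the same for the moment, N m; "grip_width": finger opening in m; "gripper_force": force on a finger pad.
Only numpy, scipy, OpenCV 4.12 (cv2) and the standard library are available. Lean on these libraries where they do the work, as an engineer would, in place of code of your own. Each camera call takes 0.05 s, during which the arm holds its last target. There are 200 camera calls.

## Working session

There is one attempt and no reset: what is moved stays moved. The work goes in short steps, Python scripts to look and compute and a tool call to move; the robot and the scene stay as the last step left them, time stands still between calls to the robot, and variables do not carry over. Pictures are saved under pics/ and viewed, at most 10 in all, crops included, and the job is handed in when it is done.

Besides the shell and the picture viewer there is one more tool, called after "Request:" in YAML: its name, and indented under it one key for each argument. step_arm: Moves the arm, as the interface text tells. Its arguments: {"type":"object","properties":{"moves":{"type":"array","items":{"type":"array","items":{"type":"number"}}},"grip_force":{"type":"number"}},"required":["moves"]}

```bash
mkdir -p pics; cat > h.py <<'E'
import numpy as np,cv2,pickle
from bench import r
def grab(n):
    f=r.grab_frame(n); pickle.dump(f,open(f'{n}.pkl','wb')); return f
def load(n): return pickle.load(open(f'{n}.pkl','rb'))
def cloud(f):
    K=f['mtx'];R=cv2.Rodrigues(np.array(f['rvec'],float))[0];t=np.array(f['tvec'],float).ravel()
    v,u=np.mgrid[:420,:560];d=f['depth']
    c=np.stack([(u-K[0,2])/K[0,0]*d,(v-K[1,2])/K[1,1]*d,d],-1)
    w=(c-t)@R; w[d==0]=np.nan; return w
def save(img,n): cv2.imwrite(f'pics/{n}.png',img[...,::-1])
E
python3 - <<'E'
from h import *
a=grab('scene');b=grab('top')
im=np.vstack([a['image'],b['image']]);print(im.shape)
save(cv2.resize(a['image'],(784,588)),'s0');save(cv2.resize(b['image'],(784,588)),'t0')
print(r.get_obs())
E
```

```text
(840, 560, 3)
{'clock': 0.1, 'joints': array([ 1.17891943,  0.47773474,  0.02234095,  1.55635505, -0.01147867,
        1.10929138, -0.08311435]), 'qvel': array([-4.43072046e-04, -8.41199605e-04, -1.53477251e-03, -1.98638773e-03,
        3.65813430e-04, -9.31710913e-04, -6.62419943e-05]), 'tau': array([ 4.21647972e-03, -5.97765863e+01,  1.61349937e+00, -2.81954402e+01,
        1.27690803e-02,  5.06786848e-03, -3.87733024e-06]), 'tcp_pos': array([ 0.18882355, -0.64749495,  0.23041026]), 'orientation': array([-3.10841634e+00, -4.44058645e-01,  5.84231826e-04]), 'contact_force': array([0.634927  , 0.37171157, 0.25812018]), 'moment': array([-0.01159613,  0.02817332,  0.00367642]), 'gripper_force': 0.0, 'grip_width': 0.08543837459119885}
```

View pics/s0.png

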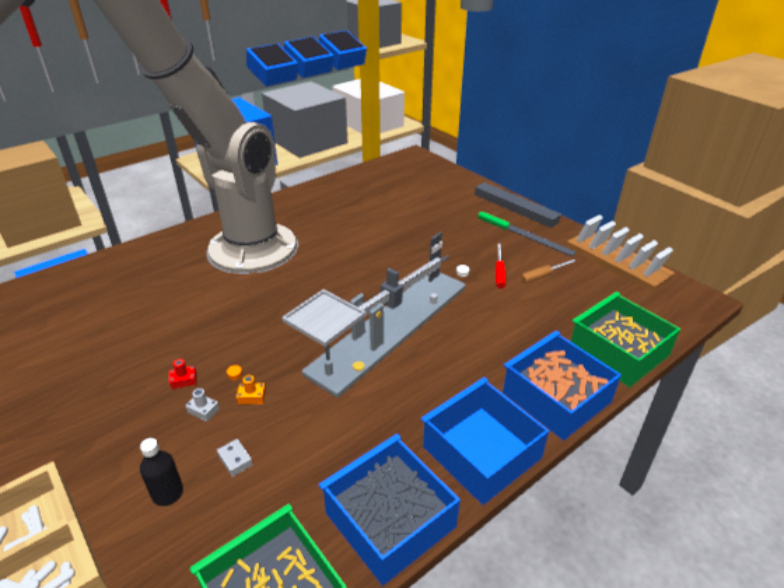

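View pics/t0.png

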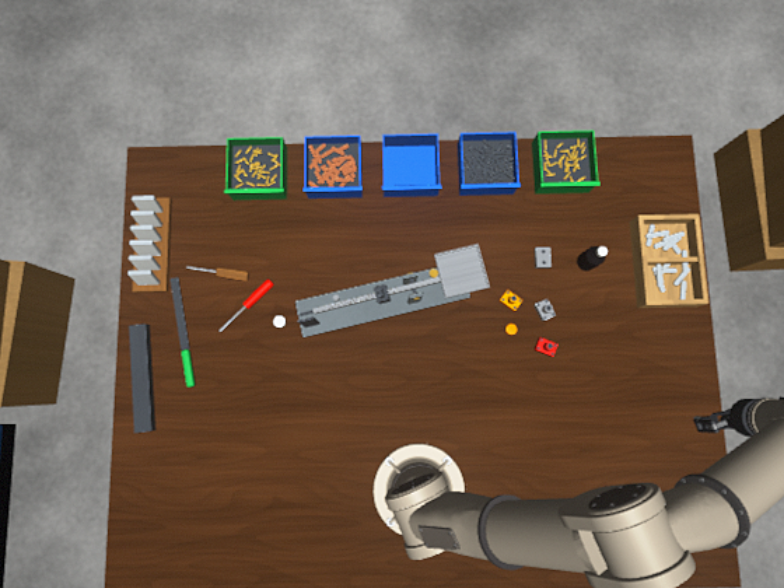

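The top view (784 px wide) shows four lookalikes: steel with boss (545,309), orange with boss (511,299), red with boss (547,347), and a flat steel spacer without a boss (543,257). The grey one at (545,309) is the only one that is bare steel with a boss. In the scene view it is at (202,403). I'll confirm it in a crop.

```bash
python3 - <<'E'
from h import *
a=load('scene');b=load('top')
ca=cv2.resize(a['image'][245:345,110:210],(400,400),interpolation=cv2.INTER_CUBIC)
cb=cv2.resize(b['image'][170:260,345:435],(400,400),interpolation=cv2.INTER_CUBIC)
save(np.hstack([ca,cb]),'c0')
for n,f in(('scene',a),('top',b)):
    w=cloud(f); 
    R=cv2.Rodrigues(np.array(f['rvec'],float))[0];print(n,'cam',-R.T@np.array(f['tvec']).ravel())
    P=w.reshape(-1,3);C=f['image'].reshape(-1,3).astype(int)
    u,v=(144,288) if n=='scene' else (389,221)
    print(w[v,u])
    c=w[v,u][:2]
    m=(np.linalg.norm(P[:,:2]-c,axis=1)<.045)&(P[:,2]>.008)&(P[:,2]<.08)&(np.ptp(C,axis=1)<40)
    q=P[m];print(len(q))
    top=q[(abs(q[:,2]-.022)<.005)];boss=q[q[:,2]>.040]
    print('base',cv2.minAreaRect(top[:,:2].astype(np.float32)*1000),'boss',boss.mean(0),len(boss),boss[:,2].max())
    # scale
    m=(P[:,0]>.35)&(P[:,0]<.75)&(abs(P[:,1])<.35)
    q=P[m&(P[:,2]>.008)&(P[:,2]<.026)]
    print('scalebase',cv2.minAreaRect(q[:,:2].astype(np.float32)*1000) if len(q) else 0)
    q=P[m&(P[:,2]>.13)&(P[:,2]<.175)&(P[:,1]<-.04)]
    print('pan',cv2.minAreaRect(q[:,:2].astype(np.float32)*1000) if len(q) else 0,np.median(q,axis=0))
E
```

```text
scene cam [ 1.26571884 -0.53538388  0.8618436 ]
[ 0.46814426 -0.34992167  0.03203699]
298
base ((459.5321044921875, -349.2970275878906), (52.47593688964844, 36.513214111328125), 25.524717330932617) boss [ 0.46136151 -0.34934871  0.04896099] 66 0.05347089933110598
scalebase ((490.5101318359375, -0.15655517578125), (699.1602172851562, 279.23809814453125), 89.92132568359375)
pan ((539.0458984375, -111.89940643310547), (113.69474029541016, 112.5210952758789), 12.938246726989746) [ 0.54037563 -0.11333624  0.16498266]
top cam [0.2639941  0.07168462 1.56052595]
[ 0.4529326  -0.33910465  0.048156  ]
136
base ((456.0945739746094, -347.817138671875), (47.65522766113281, 35.86927032470703), 24.940162658691406) boss [ 0.45563762 -0.34776774  0.04954235] 30 0.05626900023212017
scalebase ((544.2816162109375, -2.597564697265625), (700.3384399414062, 391.3289489746094), 88.77507781982422)
pan ((537.124755859375, -110.18759155273438), (111.05126953125, 115.03541564941406), 12.222160339355469) [ 0.53700134 -0.11243752  0.16352505]
```

View pics/c0.png

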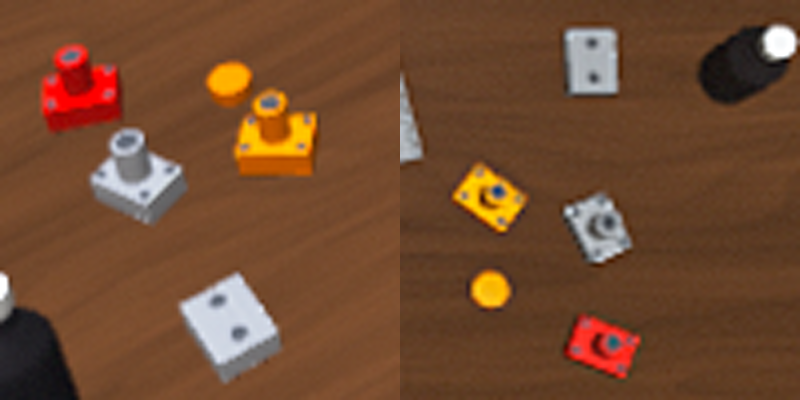

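The crop confirms it. The bare-steel block with a boss, at left-crop (137,175) and right-crop (598,228), is the one meant. The flat spacer and the orange and red lookalikes are not.

```bash
cat >> h.py <<'E'
from scipy.spatial.transform import Rotation as Ro
def plan(p,yaw_deg):
    o=r.get_obs();R=Ro.from_rotvec(o['orientation'])
    T=Ro.from_euler('z',yaw_deg,degrees=True)*Ro.from_euler('x',180,degrees=True)
    d=R.inv().apply(np.array(p)-o['tcp_pos'])*1000; w=(R.inv()*T).as_rotvec()
    print('move',d.round(1),w.round(3),'rows',np.linalg.norm(d)/50,np.degrees(np.linalg.norm(w))/8.59)
E
python3 - <<'E'
from h import *
plan((.458,-.348,.13),25.2)
for n in('scene','top'):
    f=load(n);w=cloud(f);P=w.reshape(-1,3)
    # scale frame guess
    a=np.radians(12.5);y=np.array([-np.sin(a),np.cos(a)]);x=np.array([np.cos(a),np.sin(a)])
    D=P[:,:2]-np.array([.512,.006]);X=D@x;Y=D@y;Z=P[:,2]
    m=(abs(X)<.06)&(Y>-.3)&(Y<.4)&(Z<.2)
    s=m&(abs(Z-.018)<.004);print(n,'base',cv2.minAreaRect(np.c_[X,Y][s].astype(np.float32)*1000))
    s=m&(Y>-.05)&(abs(X)<.03)&(Z>.08)
    for k in range(-50,330,8):
        q=s&(Y*1000>=k)&(Y*1000<k+8)
        if q.sum(): print(k,q.sum(),'z %.0f'%(Z[q].max()*1e3),'x %.0f..%.0f'%(X[q].min()*1e3,X[q].max()*1e3),end=' | ')
    print()
E
```

```text
move [ 342.3 -212.   100.7] [-0.002  0.    -0.156] rows 8.300250801554832 1.0407835181865814
scene base ((2.0014686584472656, 54.447021484375), (624.9913940429688, 108.14437103271484), 88.73884582519531)
-26 27 z 127 x -22..30 | -18 37 z 128 x -29..30 | -10 40 z 126 x -27..30 | -2 36 z 129 x -28..30 | 6 29 z 129 x -29..30 | 14 17 z 125 x -25..26 | 22 11 z 119 x -4..8 | 30 13 z 119 x -3..8 | 38 17 z 118 x -6..8 | 46 15 z 119 x -3..8 | 54 33 z 120 x -9..22 | 62 88 z 125 x -19..23 | 70 68 z 157 x -17..23 | 78 83 z 160 x -13..23 | 86 29 z 157 x -11..23 | 94 2 z 121 x 11..17 | 102 4 z 114 x 2..7 | 110 11 z 111 x -5..9 | 118 16 z 112 x -6..8 | 126 12 z 112 x -1..8 | 134 14 z 112 x -4..8 | 142 16 z 111 x -4..8 | 150 11 z 109 x -2..9 | 158 10 z 107 x -3..8 | 166 16 z 106 x -3..9 | 174 14 z 110 x -4..8 | 182 8 z 104 x 3..8 | 190 16 z 106 x -4..9 | 198 12 z 102 x -3..8 | 206 13 z 103 x -4..9 | 214 13 z 104 x -2..10 | 222 8 z 103 x 0..8 | 230 12 z 101 x -2..8 | 238 11 z 101 x 0..8 | 246 11 z 100 x -3..8 | 254 40 z 143 x -26..8 | 262 25 z 143 x -29..7 | 270 30 z 142 x -25..4 | 278 22 z 142 x -22
[... 476 characters left out ...]
x -7..3 | 62 24 z 128 x -21..18 | 70 28 z 145 x -21..20 | 78 28 z 159 x -21..16 | 86 32 z 162 x -21..17 | 94 14 z 122 x -20..14 | 102 11 z 115 x -7..5 | 110 9 z 115 x -7..4 | 118 10 z 113 x -7..6 | 126 10 z 112 x -6..3 | 134 10 z 111 x -6..5 | 142 9 z 111 x -7..4 | 150 11 z 113 x -6..5 | 158 9 z 109 x -7..5 | 166 11 z 108 x -6..6 | 174 9 z 110 x -6..5 | 182 8 z 106 x -7..6 | 190 10 z 104 x -6..5 | 198 10 z 110 x -6..4 | 206 9 z 108 x -7..5 | 214 10 z 107 x -7..4 | 222 7 z 102 x -6..4 | 230 10 z 103 x -6..4 | 238 9 z 102 x -7..3 | 246 9 z 100 x -6..5 | 254 15 z 142 x -28..3 | 262 15 z 146 x -27..3 | 270 14 z 143 x -28..1 | 278 16 z 147 x -27..3 | 286 13 z 139 x -28..2 | 294 4 z 142 x -27..1 |
```

Request:
step_arm:
  moves:
    - [342,-212,0,0,0,-0.156,50]
    - [342,-212,0,0,0,-0.156,50]
    - [342,-212,0,0,0,-0.156,50]
    - [342,-212,0,0,0,-0.156,50]
    - [342,-212,0,0,0,-0.156,50]
    - [342,-212,0,0,0,-0.156,50]
    - [342,-212,0,0,0,-0.156,50]
    - [342,-212,0,0,0,-0.156,50]

```text
clock: 0.9
tcp_pos: [0.4572, -0.3488, 0.2311]
orientation: [-3.066, -0.685, 0.001]
contact_force: [0.1, -0.4, 0.7]
grip_width: 0.0502
gripper_force: 0.0
```

Request:
step_arm:
  moves:
    - [0,0,100,0,0,0,50]
    - [0,0,100,0,0,0,50]
    - [0,0,100,0,0,0,50]
    - [0,0,100,0,0,0,50]

```text
clock: 1.3
tcp_pos: [0.4559, -0.3505, 0.1314]
orientation: [-3.065, -0.684, 0.002]
contact_force: [0.0, -1.0, 0.7]
grip_width: 0.0498
gripper_force: 0.0
```

```bash
python3 - <<'E'
from h import *
plan((.458,-.348,.026),25.2)
a=grab('scene');save(cv2.resize(a['image'][225:325,70:220],(780,520),interpolation=cv2.INTER_CUBIC),'c1')
o=r.get_obs();print(o['contact_force'],o['grip_width'])
E
```

```text
move [  3.1  -1.2 105.4] [-0.002  0.001 -0.   ] rows 2.1081474477781734 0.014245695051117311
[0.38764619 0.07862434 0.36517571] 0.049567513275914535
```

View pics/c1.png

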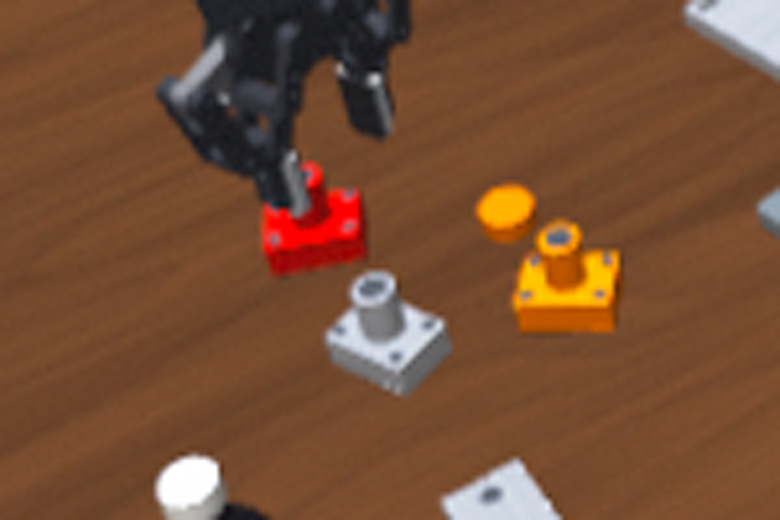

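The open gripper hangs above the grey block: fingers at (290,185) and (375,105), boss top at (372,285). I'll descend and grip the boss.

Request:
step_arm:
  moves:
    - [3,-1,50,0,0,0,50]
    - [3,-1,85,0,0,0,50]
    - [3,-1,105,0,0,0,50]
    - [3,-1,105,0,0,0,50]

```text
clock: 1.75
tcp_pos: [0.4586, -0.3488, 0.0264]
orientation: [-3.066, -0.684, 0.001]
contact_force: [0.1, -0.1, -0.3]
grip_width: 0.0501
gripper_force: 0.0
```

Request:
step_arm:
  grip_force: 35
  moves:
    - [0,0,0,0,0,0,10]
    - [0,0,0,0,0,0,10]
    - [0,0,0,0,0,0,10]
    - [0,0,0,0,0,0,10]

```text
clock: 2.15
tcp_pos: [0.4602, -0.3494, 0.0288]
orientation: [3.063, 0.684, 0.005]
contact_force: [-0.7, 0.4, 8.4]
grip_width: 0.0209
gripper_force: 34.9
```

Request:
step_arm:
  moves:
    - [0,0,-10,0,0,0,10]
    - [0,0,-40,0,0,0,10]
    - [0,0,-90,0,0,0,10]
    - [0,0,-140,0,0,0,10]
    - [0,0,-190,0,0,0,10]
    - [0,0,-220,0,0,0,10]
    - [0,0,-220,0,0,0,10]
    - [0,0,-220,0,0,0,10]

```text
clock: 2.95
tcp_pos: [0.4584, -0.3483, 0.2471]
orientation: [3.065, 0.685, 0.001]
contact_force: [-0.8, 0.1, -3.7]
grip_width: 0.0205
gripper_force: 35.0
```

```bash
python3 - <<'E'
from h import *
fs=[]
for i in range(8):
    f=r.grab_frame('scene') ; o=r.get_obs(); fs.append(o['contact_force'])
print(np.mean(fs,0),np.std(fs,0),o['grip_width'],o['gripper_force'])
pickle.dump(f,open('scene.pkl','wb'))
w=cloud(f);P=w.reshape(-1,3);t=o['tcp_pos'];print(t)
q=P[(np.linalg.norm(P[:,:2]-t[:2],axis=1)<.04)&(P[:,2]<t[2]+.01)&(P[:,2]>t[2]-.06)]
print(len(q),q[:,2].min()-t[2], np.percentile(q[:,2],[2,50])-t[2])
im=f['image']
K=f['mtx'];uv=cv2.projectPoints(t.reshape(1,3),np.array(f['rvec']),np.array(f['tvec']),K,None)[0].ravel().astype(int);print(uv)
save(cv2.resize(im[uv[1]-40:uv[1]+40,uv[0]-60:uv[0]+60],(780,520),interpolation=cv2.INTER_CUBIC),'c2')
plan((.538,-.111,.28),25.2)
E
```

```text
[ 0.15227983 -0.04422966 -3.04171072] [0.37592498 0.63079314 0.55537868] 0.0209202910370436 34.969584345817566
[ 0.4584014  -0.34808463  0.2454057 ]
341 -0.029263572157721296 [-0.02797403 -0.00895698]
[125 223]
move [ 173.  -180.7  -34.5] [-0.001  0.001  0.   ] rows 5.0494286145857465 0.010705378658240365
```

View pics/c2.png

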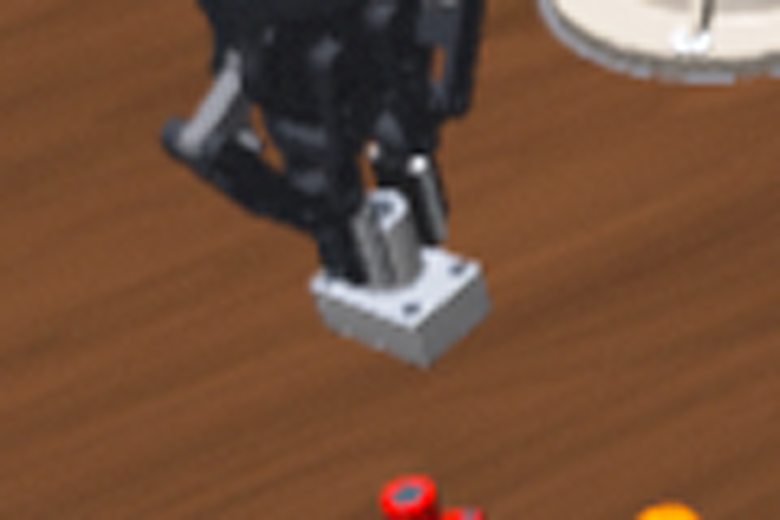

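The block hangs level in the fingers, base at (400,300) and boss gripped. The force gives about 0.31 kg. Next I'll carry it over the pan.

Request:
step_arm:
  moves:
    - [173,-181,0,0,0,0,10]
    - [173,-181,0,0,0,0,10]
    - [173,-181,0,0,0,0,10]
    - [173,-181,0,0,0,0,10]
    - [173,-181,0,0,0,0,10]
    - [173,-181,0,0,0,0,10]
    - [173,-181,0,0,0,0,10]
    - [173,-181,0,0,0,0,10]

```text
clock: 4.15
tcp_pos: [0.5377, -0.1121, 0.246]
orientation: [3.066, 0.683, -0.002]
contact_force: [-0.9, -0.6, -2.4]
grip_width: 0.0208
gripper_force: 35.1
```

Request:
step_arm:
  moves:
    - [0,0,20,0,0,0,10]
    - [0,0,35,0,0,0,10]
    - [0,0,42,0,0,0,10]
    - [0,0,46,0,0,0,10]
    - [0,0,48,0,0,0,10]
    - [0,0,50,0,0,0,10]
    - [0,0,52,0,0,0,10]
    - [0,0,54,0,0,0,10]

```text
clock: 4.95
tcp_pos: [0.5385, -0.111, 0.1927]
orientation: [3.065, 0.685, 0.001]
contact_force: [-0.3, -0.9, -2.3]
grip_width: 0.0209
gripper_force: 35.1
```

Request:
step_arm:
  moves:
    - [0,0,2,0,0,0,10]
    - [0,0,4,0,0,0,10]
    - [0,0,6,0,0,0,10]
    - [0,0,8,0,0,0,10]
    - [0,0,10,0,0,0,10]
    - [0,0,12,0,0,0,10]
    - [0,0,14,0,0,0,10]
    - [0,0,15,0,0,0,10]

```text
clock: 5.75
tcp_pos: [0.5382, -0.1108, 0.1771]
orientation: [-3.066, -0.685, 0.0]
contact_force: [0.9, -0.7, -1.2]
grip_width: 0.0207
gripper_force: 35.0
```

```bash
python3 - <<'E'
from h import *
fs=[]
for i in range(6):
    f=r.grab_frame('scene') ; o=r.get_obs(); fs.append(o['contact_force'])
print(np.mean(fs,0),o['tcp_pos'])
pickle.dump(f,open('scene.pkl','wb'))
P=cloud(f).reshape(-1,3)
D=P[:,:2]-[.538,-.111]
q=P[(np.linalg.norm(D,axis=1)<.07)&(np.linalg.norm(D,axis=1)>.045)&(P[:,2]>.125)&(P[:,2]<.175)]
print('pan z',np.median(q[:,2]),len(q))
E
```

```text
[ 0.52721442 -0.26178106 -1.65099584] [ 0.53812654 -0.11079795  0.17734438]
pan z 0.14926317286425503 550
```

Request:
step_arm:
  moves:
    - [0,0,1,0,0,0,10]
    - [0,0,2,0,0,0,10]
    - [0,0,3,0,0,0,10]
    - [0,0,4,0,0,0,10]
    - [0,0,5,0,0,0,10]
    - [0,0,5,0,0,0,10]

```text
clock: 6.65
tcp_pos: [0.5381, -0.1106, 0.1722]
orientation: [-3.066, -0.686, 0.0]
contact_force: [-0.1, 1.1, -0.7]
grip_width: 0.0206
gripper_force: 35.2
```

Request:
step_arm:
  moves:
    - [0,0,0.5,0,0,0,10]
    - [0,0,1,0,0,0,10]
    - [0,0,1.5,0,0,0,10]
    - [0,0,1.5,0,0,0,10]
    - [0,0,1.5,0,0,0,10]

```text
clock: 7.15
tcp_pos: [0.5383, -0.1106, 0.1719]
orientation: [3.066, 0.685, 0.001]
contact_force: [-3.9, 2.3, 8.2]
grip_width: 0.0205
gripper_force: 36.2
```

```bash
python3 - <<'E'
from h import *
fs=[]
for i in range(4):
    f=r.grab_frame('scene') ; o=r.get_obs(); fs.append(o['contact_force'])
print(np.mean(fs,0),o['tcp_pos'])
P=cloud(f).reshape(-1,3)
D=P[:,:2]-[.538,-.111]
q=P[(np.linalg.norm(D,axis=1)<.07)&(np.linalg.norm(D,axis=1)>.045)&(P[:,2]>.125)&(P[:,2]<.175)]
print('pan z',np.median(q[:,2]),len(q))
E
```

```text
[-4.18963412  1.89483114  8.05648133] [ 0.53826699 -0.11062217  0.17188929]
pan z 0.14421825372221675 548
```

Request:
step_arm:
  moves:
    - [0,0,-1,0,0,0,10]
    - [0,0,-1,0,0,0,24]
    - [0,0,-1,0,0,0,30]
    - [0,0,-1,0,0,0,40]
    - [0,0,-1,0,0,0,40]

```text
clock: 7.85
tcp_pos: [0.5383, -0.1112, 0.1717]
orientation: [3.066, 0.685, 0.0]
contact_force: [-0.4, 0.5, -1.1]
grip_width: 0.0401
gripper_force: 0.0
```

Request:
step_arm:
  moves:
    - [0,0,-20,0,0,0,40]
    - [0,0,-50,0,0,0,40]
    - [0,0,-80,0,0,0,40]
    - [0,0,-80,0,0,0,40]

```text
clock: 8.25
tcp_pos: [0.5408, -0.1112, 0.2561]
orientation: [3.063, 0.684, 0.011]
contact_force: [0.7, -0.3, -0.1]
grip_width: 0.04
gripper_force: 0.0
```

```bash
cat >> h.py <<'E'
O=np.array([.512,.006]);A=np.radians(12.5);YS=np.array([-np.sin(A),np.cos(A)]);XS=np.array([np.cos(A),np.sin(A)])
def beam(names=('scene',)):
    for n in names:
        f=grab(n);P=cloud(f).reshape(-1,3);D=P[:,:2]-O;X=D@XS;Y=D@YS;Z=P[:,2]
        s=(abs(X)<.012)&(Z>.08)&(Z<.135)&(Y>.03)&(Y<.25)
        fn=(abs(X)<.02)&(Z>.135)&(Z<.19)&(Y>.03)&(Y<.24)
        s&=abs(Y-np.median(Y[fn]))>.025 if fn.any() else True
        k=np.polyfit(Y[s],Z[s],1);print(n,'tilt(beam)',k[0].round(4),'h',k[1].round(4),
          'fin Y',(np.percentile(Y[fn],[5,50,95])*1e3).round(1) if fn.any() else None,'z',Z[fn].max() if fn.any() else None,'X',np.median(X[fn]) if fn.any() else None)
    return f
E
python3 - <<'E'
from h import *
beam(('scene','top'))
f=load('scene');c=cv2.projectPoints(np.array([[.53,-.05,.16]]),np.array(f['rvec']),np.array(f['tvec']),f['mtx'],None)[0].ravel().astype(int)
print(c,r.get_obs()['contact_force'])
save(cv2.resize(f['image'][160:290,190:360],(780,596),interpolation=cv2.INTER_CUBIC),'c3')
E
```

```text
scene tilt(beam) 0.0402 h 0.1195 fin Y [ 67.7  76.2 229.8] z 0.1740438834693238 X 0.0035887628248076407
top tilt(beam) 0.0439 h 0.1219 fin Y [ 67.2 159.  233.1] z 0.17457176563425872 X -0.0005905468873419588
[248 216] [-0.80614593 -1.1450342  -0.71706571]
```

View pics/c3.png

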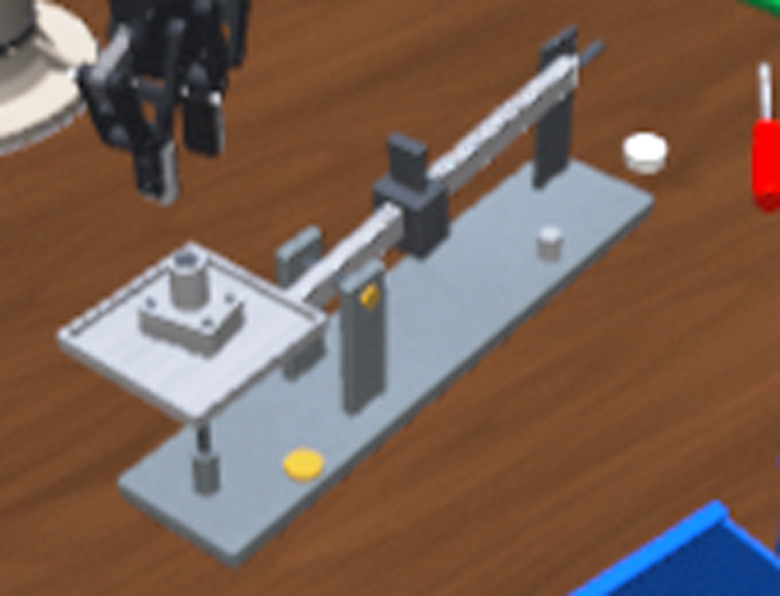

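The block stands boss-up on the pan at (190,300), the pan is down, the pointer is up on its stop, and the poise is at (410,200). Next I'll locate the fin precisely and move over it.

```bash
python3 - <<'E'
s=open('h.py').read();i=s.index('def beam')
open('h.py','w').write(s[:i]+'''def beam(names=('scene','top')):
    for n in names:
        f=grab(n);P=cloud(f).reshape(-1,3);D=P[:,:2]-O;X=D@XS;Y=D@YS;Z=P[:,2]
        s=(abs(X)<.012)&(Z>.08)&(Z<.16)&(Y>.03)&(Y<.245)
        k=np.polyfit(Y[s],Z[s],1)
        for _ in range(8):
            g=s&(abs(Z-np.polyval(k,Y))<.006); k=np.polyfit(Y[g],Z[g],1)
        H=Z-np.polyval(k,Y)
        fn=(abs(X)<.02)&(H>.028)&(H<.052)&(Y>.03)&(Y<.24)
        y=Y[fn]*1e3
        print(n,'tilt',k[0].round(4),'h',k[1].round(4),g.sum(),'fin',len(y),np.percentile(y,[3,50,97]).round(1) if len(y) else '', 'X',np.median(X[fn]).round(4) if len(y) else '')
    return f
def at(Y,z,X=0,yaw=12.5):
    p=O+Y*YS+X*XS; plan((p[0],p[1],z),yaw)
''')
E
python3 - <<'E'
from h import *
beam();beam()
at(.073,.24)
o=r.get_obs();print(o['tcp_pos'])
E
```

```text
scene tilt 0.0857 h 0.1211 212 fin 47 [68.  71.3 78. ] X 0.0034
top tilt 0.0784 h 0.1223 193 fin 26 [70.1 75.6 80.1] X -0.0005
scene tilt 0.0846 h 0.1211 215 fin 51 [68.1 71.6 77.1] X 0.0041
top tilt 0.0827 h 0.1208 193 fin 27 [70.1 75.1 80.5] X -0.0018
move [  42.8 -187.8   10.7] [-0.001  0.002  0.222] rows 3.8579949309450607 1.4782826168556613
[ 0.53742114 -0.11087735  0.25057565]
```

Request:
step_arm:
  moves:
    - [43,-188,0,0,0,0.222,36]
    - [43,-188,0,0,0,0.222,36]
    - [43,-188,0,0,0,0.222,36]
    - [43,-188,0,0,0,0.222,36]
    - [43,-188,11,0,0,0.222,36]
    - [43,-188,11,0,0,0.222,36]

```text
clock: 9.15
tcp_pos: [0.4957, 0.0782, 0.2391]
orientation: [3.122, 0.346, -0.005]
contact_force: [-0.5, -0.4, 0.2]
grip_width: 0.0363
gripper_force: 0.0
```

```bash
python3 - <<'E'
from h import *
at(.073,.147)
f=grab('scene')
save(cv2.resize(f['image'][150:230,220:340],(780,520),interpolation=cv2.INTER_CUBIC),'c4')
E
```

```text
move [ 0.6  1.  92.1] [0.    0.003 0.003] rows 1.8418248797858217 0.028202582534912465
```

View pics/c4.png

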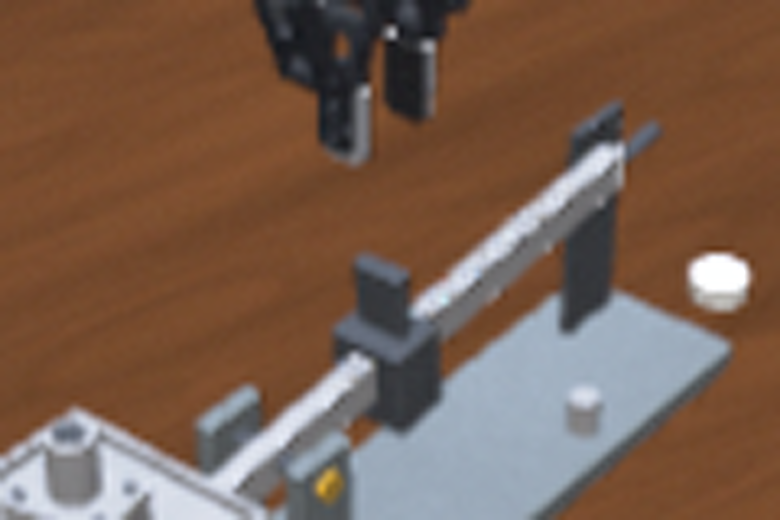

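The fingers, at (345,120) and (410,80), hang centred above the fin at (382,295), one either side along the beam. I'll go down slowly at the end.

Request:
step_arm:
  moves:
    - [0,1,40,0,0,0,36]
    - [0,1,60,0,0,0,36]
    - [0,1,72,0,0,0,36]
    - [0,1,80,0,0,0,36]
    - [0,1,85,0,0,0,36]
    - [0,1,89,0,0,0,36]
    - [0,1,89,0,0,0,36]

```text
clock: 9.9
tcp_pos: [0.4975, 0.0765, 0.152]
orientation: [3.123, 0.341, 0.001]
contact_force: [0.5, -0.5, 0.5]
grip_width: 0.0362
gripper_force: 0.0
```

```bash
python3 - <<'E'
from h import *
o=r.get_obs();print(o['contact_force'],o['tcp_pos'])
beam(('scene',))
D=o['tcp_pos'][:2]-O;print(D@XS,D@YS)
E
```

```text
[ 0.50627467 -0.45236284  0.50100756] [0.49748163 0.07649882 0.15196811]
scene tilt 0.0841 h 0.1211 214 fin 127 [39.7 71.4 97.9] X 0.0066
0.0010845066450120874 0.07197006847934946
```

Request:
step_arm:
  moves:
    - [0,-4,0,0,0,0,36]
    - [0,-8,0,0,0,0,36]
    - [0,-11,0,0,0,0,36]
    - [0,-13,0,0,0,0,36]
    - [0,-15,0,0,0,0,36]
    - [0,-17,0,0,0,0,36]
    - [0,-19,0,0,0,0,36]
    - [0,-21,0,0,0,0,36]

```text
clock: 10.75
tcp_pos: [0.4932, 0.095, 0.1514]
orientation: [3.121, 0.338, 0.0]
contact_force: [2.1, -3.9, -2.1]
grip_width: 0.036
gripper_force: 2.2
```

Request:
step_arm:
  moves:
    - [0,-2,0,0,0,0,36]
    - [0,-4,0,0,0,0,36]
    - [0,-6,0,0,0,0,36]
    - [0,-8,0,0,0,0,36]
    - [0,-10,0,0,0,0,36]
    - [0,-12,0,0,0,0,36]

```text
clock: 11.35
tcp_pos: [0.49, 0.1094, 0.1519]
orientation: [-3.122, -0.342, -0.0]
contact_force: [-0.0, -1.1, 0.3]
grip_width: 0.0359
gripper_force: 0.6
```

```bash
python3 - <<'E'
from h import *
o=r.get_obs();print(o['contact_force'],o['tcp_pos'])
beam(('scene',))
D=o['tcp_pos'][:2]-O;print(D@XS,D@YS)
f=load('scene');save(cv2.resize(f['image'][150:230,220:340],(780,520),interpolation=cv2.INTER_CUBIC),'c5')
E
```

```text
[-0.00298836 -1.05871227  0.34135524] [0.49000553 0.10942917 0.15191918]
scene tilt 0.0706 h 0.1207 207 fin 106 [ 73.   95.9 131.9] X 0.007
0.0009130538262065616 0.10573796297712931
```

View pics/c5.png

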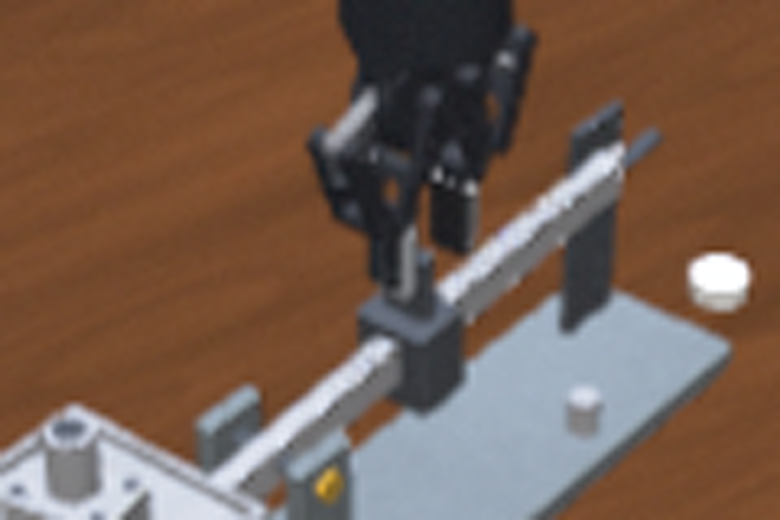

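The inner finger at (405,260) pushes the fin and the poise follows. The contact force stays below 5 N, so I'll continue.

Request:
step_arm:
  moves:
    - [0,-2,0,0,0,0,36]
    - [0,-4,0,0,0,0,36]
    - [0,-6,0,0,0,0,36]
    - [0,-8,0,0,0,0,36]
    - [0,-10,0,0,0,0,36]
    - [0,-12,0,0,0,0,36]
    - [0,-14,0,0,0,0,36]
    - [0,-16,0,0,0,0,36]

```text
clock: 12.2
tcp_pos: [0.4866, 0.125, 0.1519]
orientation: [-3.122, -0.342, -0.0]
contact_force: [0.2, -0.7, 0.4]
grip_width: 0.036
gripper_force: 0.3
```

Request:
step_arm:
  moves:
    - [0,-2,0,0,0,0,36]
    - [0,-4,0,0,0,0,36]
    - [0,-6,0,0,0,0,36]
    - [0,-8,0,0,0,0,36]
    - [0,-10,0,0,0,0,36]
    - [0,-12,0,0,0,0,36]
    - [0,-14,0,0,0,0,36]
    - [0,-16,0,0,0,0,36]

```text
clock: 13.0
tcp_pos: [0.4831, 0.1405, 0.1518]
orientation: [-3.123, -0.341, -0.0]
contact_force: [0.4, -0.7, -1.3]
grip_width: 0.0359
gripper_force: 0.5
```

```bash
python3 - <<'E'
from h import *
o=r.get_obs();print(o['contact_force'],o['tcp_pos'])
beam()
D=o['tcp_pos'][:2]-O;print(D@XS,D@YS)
f=load('scene');save(cv2.resize(f['image'][150:230,220:340],(780,520),interpolation=cv2.INTER_CUBIC),'c6')
E
```

```text
[ 0.44173867 -0.71705626 -1.29216678] [0.48311405 0.14045488 0.15184708]
scene tilt 0.0529 h 0.1206 205 fin 101 [105.  127.7 160.9] X 0.0084
top tilt 0.0603 h 0.1192 68 fin 0  X 
0.0009001260195863692 0.13751982409822006
```

Request:
step_arm:
  moves:
    - [0,-2,0,0,0,0,36]
    - [0,-4,0,0,0,0,36]
    - [0,-6,0,0,0,0,36]
    - [0,-8,0,0,0,0,36]
    - [0,-10,0,0,0,0,36]
    - [0,-11,0,0,0,0,36]
    - [0,0,0,0,0,0,36]
    - [0,0,0,0,0,0,36]

```text
clock: 13.9
tcp_pos: [0.4835, 0.1389, 0.1519]
orientation: [3.123, 0.339, 0.0]
contact_force: [-0.5, 0.1, -0.3]
grip_width: 0.0359
gripper_force: 0.0
```

Request:
step_arm:
  moves:
    - [0,0,0,0,0,0,36]
    - [0,0,0,0,0,0,36]
    - [0,0,0,0,0,0,36]
    - [0,0,0,0,0,0,36]
    - [0,0,0,0,0,0,36]
    - [0,0,0,0,0,0,36]

```text
clock: 14.5
tcp_pos: [0.4832, 0.1401, 0.1518]
orientation: [3.123, 0.342, 0.0]
contact_force: [-0.4, -1.0, -0.1]
grip_width: 0.0359
gripper_force: 0.0
```

```bash
cat >> h.py <<'E'
def tilt():
    # pan height (excluding block/fingers) and the pointer-end half of the beam
    for n in ('scene','top'):
        f=grab(n);P=cloud(f).reshape(-1,3);D=P[:,:2]-O;X=D@XS;Y=D@YS;Z=P[:,2]
        p=(abs(X)<.05)&(abs(Y+.12)<.05)&((abs(X)>.032)|(abs(Y+.12)>.032))&(Z>.13)&(Z<.18)
        b=(abs(X)<.012)&(Y>.19)&(Y<.245)&(Z>.08)&(Z<.145)
        print(n,'pan floor %.4f'%np.median(Z[p]),'beam z@218 %.4f'%np.median(Z[b]),b.sum())
E
python3 - <<'E'
from h import *
o=r.get_obs();print(o['contact_force'],o['tcp_pos'])
beam();tilt()
f=load('scene');save(cv2.resize(f['image'][150:230,220:340],(780,520),interpolation=cv2.INTER_CUBIC),'c7')
E
```

```text
[-0.42582472 -0.98147768 -0.06797507] [0.48318013 0.14006759 0.15181514]
scene tilt -0.0121 h 0.1194 196 fin 89 [105.3 135.4 159.4] X 0.0072
top tilt -0.0094 h 0.1182 69 fin 0  X 
scene pan floor 0.1558 beam z@218 0.1132 85
top pan floor 0.1538 beam z@218 0.1154 65
```

View pics/c7.png

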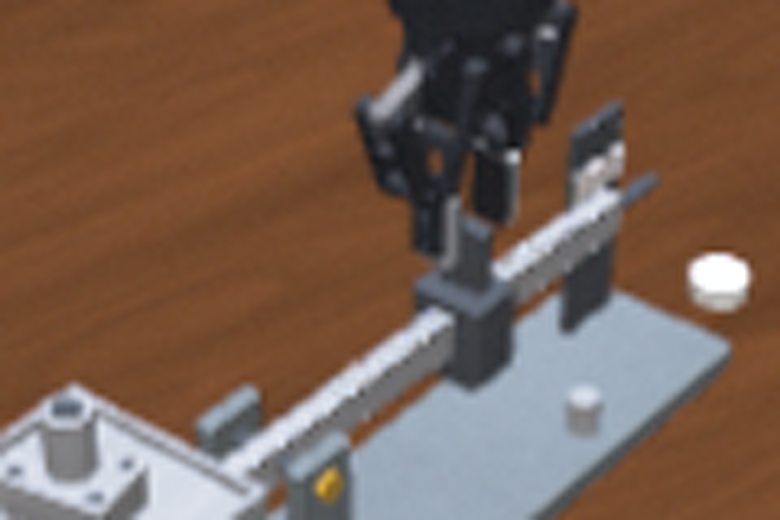

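The white band now shows behind the beam end at (600,170), and the beam floats near level with a reading of about −0.01. I'll lift the fingers straight up and clear, then read again.

Request:
step_arm:
  moves:
    - [0,3,0,0,0,0,36]
    - [0,3,-15,0,0,0,36]
    - [0,3,-40,0,0,0,36]
    - [0,3,-80,0,0,0,36]
    - [0,3,-110,0,0,0,36]
    - [60,3,-110,0,0,0,36]
    - [60,3,-110,0,0,0,36]
    - [60,3,-110,0,0,0,36]

```text
clock: 15.5
tcp_pos: [0.5433, 0.1499, 0.2612]
orientation: [-3.123, -0.34, 0.001]
contact_force: [-1.1, -0.3, -0.3]
grip_width: 0.0359
gripper_force: 0.0
```

Request:
step_arm:
  moves:
    - [0,0,0,0,0,0,36]
    - [0,0,0,0,0,0,36]
    - [0,0,0,0,0,0,36]
    - [0,0,0,0,0,0,36]
    - [0,0,0,0,0,0,36]
    - [0,0,0,0,0,0,36]
    - [0,0,0,0,0,0,36]
    - [0,0,0,0,0,0,36]

```text
clock: 16.3
tcp_pos: [0.5424, 0.1501, 0.2618]
orientation: [-3.123, -0.341, -0.0]
contact_force: [-0.3, -0.7, -0.7]
grip_width: 0.0361
gripper_force: 0.0
```

```bash
python3 - <<'E'
from h import *
o=r.get_obs();print(o['contact_force'],o['tcp_pos'],o['clock'])
for _ in range(3): beam();tilt()
f=load('scene');save(cv2.resize(f['image'][150:250,200:350],(780,520),interpolation=cv2.INTER_CUBIC),'c8')
E
```

```text
[-0.27932021 -0.65978037 -0.70098875] [0.54244194 0.15006045 0.26184142] 16.3
scene tilt -0.0142 h 0.1204 192 fin 47 [131.  133.5 139.4] X 0.0028
top tilt -0.0254 h 0.1223 94 fin 0  X 
scene pan floor 0.1554 beam z@218 0.1141 87
top pan floor 0.1535 beam z@218 0.1161 66
scene tilt -0.0078 h 0.1196 197 fin 47 [130.4 134.  140.3] X 0.0028
top tilt -0.0485 h 0.1267 90 fin 0  X 
scene pan floor 0.1554 beam z@218 0.1138 87
top pan floor 0.1539 beam z@218 0.1162 66
scene tilt -0.0183 h 0.1208 197 fin 50 [130.3 133.6 139.8] X 0.0028
top tilt -0.032 h 0.123 87 fin 0  X 
scene pan floor 0.1555 beam z@218 0.1140 83
top pan floor 0.1537 beam z@218 0.1151 67
```

View pics/c8.png

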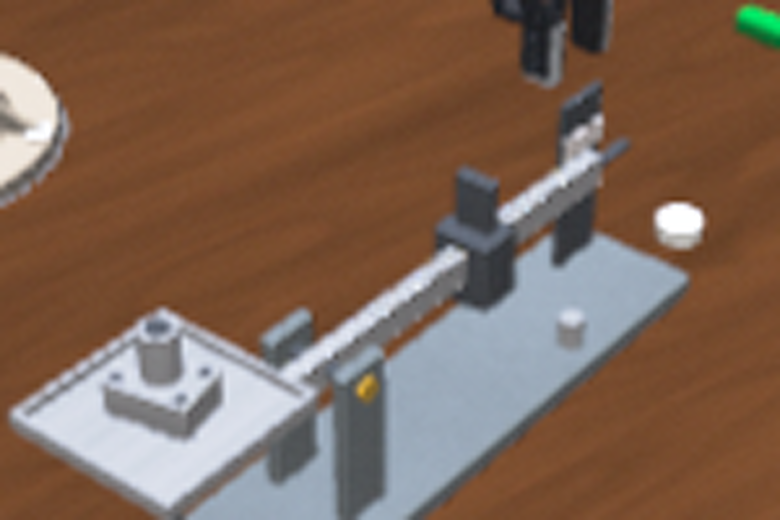

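Both independent readings agree at about −0.008 rad: pan height 0.8 mm above mid, and beam slope about −0.013 with a −0.005 bias seen at the stop. The readings are steady, the block stands boss-up at (160,380), and the gripper is clear at (560,50). I'll hand it in.

```bash
python3 -c "
from bench import r
print(r.hand_in())"
```

```text
the job is handed in; nothing more can be done
None
```

I handed the job in at about 17 s of the 67 s allowed: the steel block stands boss-up on the pan, let go, and the poise is set so the beam rests at about −0.008 rad, inside the ±0.03 band; the hand-in gave no verdict.

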